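# Complete the sample pair and lift the carrier

## Robot

A 7-joint arm with a two-finger parallel gripper is mounted at the origin on the work surface. World frame = base frame: x ahead of the robot, y to its left, z up, the work surface at z = 0. Lengths are in m, angles in rad, forces in N, time in s.
With the tool pointing down it reaches from about 0.425 to 0.8 m from the base axis. Payload 8.3 kg.
Tool frame: the origin (TCP) lies midway between the tips of the shut fingers; the grasp point (between the pads) lies arm.grip_point_offset behind it (arm.grip_point_offset is the distance from the TCP to the grasp point, in m); z points along the fingers, y is the line along which they close (so a half turn about z gives the same grasp; the last joint's range is limited). The gripper opens to 85 mm and grips with 20 to 120 N. Pads are 22 mm wide; open, the fingers measure 114 mm over their backs; the gripper's body (76 mm by 85 mm) begins 54 mm behind the grasp point. The pads swing forward as they close: fully open they stand 13 mm farther back than shut.
Start: joints at [1.241, 0.383, 0.016, 1.37, -0.006, 1.388, -0.046], TCP at [0.165, -0.603, 0.231] pointing down, gripper open.
Joint ranges: [-2.95, 2.95], [-0.25, 2.06], [-1.52, 1.56], [0.18, 2.33], [-1.44, 4.58], [0.02, 2.06], [-3.01, 3.01]. Speed limits (rad/s): [2.39, 2.39, 3.01, 3.01, 3.14, 3.14, 3.14].

## Interface

Orientations are given as [roll, pitch, yaw] about the fixed x, y, z axes, in that order (R = Rz(yaw) Ry(pitch) Rx(roll)).
In Python, from workcell import arm gives the robot as it stands.
- The arm moves only by the tool arm_command, never from a script. Its argument "steps" is a list that holds one entry, the list of rows, each a list of 4 numbers: the shift along the tool's x, y, z in cm, then the turn about the tool's z in rad. A call has 1 to 20 rows; each row is the pose to reach, as a shift and turn from the pose commanded when the call began, along the tool's axes at that moment; what a row does not reach only later rows make up. A row lasts 1/8 s, in which the tool goes at most 62.5 mm and 10.7 degrees, less where a joint would pass 70% of its speed; a pose out of reach is approached as far as the arm can. A call with a gripper value outside its range is refused whole. "claw" is the opening, from -1 (shut) to 1 (fully open), set as the call begins (left out, the last holds). The fingers move at their own pace and stop on an object; the grip force is fixed at half the most. Time passes only in rows, so rows that repeat a pose let the fingers close. It gives the time, the measured TCP pose, the force, the opening and the grip force at its end, in the units of the state.
- arm.get_state(): the state, without advancing time (a new reading comes with each control period).
- arm.capture(name): name is "scene" or "top"; returns the picture (480x640x3 uint8, red, green, blue); there is no depth.
- arm.camera_info(name): a dict with "fx", "fy", "cx", "cy" (pixels), "T" (4x4, takes a point from camera to world coordinates). Camera axes: x right, y down, z forward; pixel columns grow to the right and rows downward; lengths in m; the calibration is good to about 2 mm. A picture is of the moment at which its call begins. camera_info takes no time and is no camera call.
- arm.sign_off(): hands the job in; it is judged then, once.
The state is a dict: "clock": time; "joint_pos": joint angles; "dq": joint speeds; "effort": joint torques, N m; "tcp_pos": TCP position; "tcp_rot": TCP orientation; "wrist_force": force on the tool from outside, world axes, zero at the start; "ft_torque": the same for the moment, N m; "finger_gap": opening from 0.0 (shut) to 1.0 (fully open); "grip_force": force on a finger pad.
Only numpy, scipy, OpenCV 4.12 (cv2) and the standard library are available. Lean on these libraries where they do the work, as an engineer would, in place of code of your own. Each camera call takes 0.05 s, during which the arm holds its last target. There are 200 camera calls.

## Task

Of the three amber bottles standing on the white board, find the one that fits the empty well of the wooden two-bottle carrier, stand it in there right down to the bottom and let go of it while the carrier stays on the table. Then take the carrier by its grip bar, lift it with both bottles about 10 cm clear of the table, never tipping it much, and finish while still holding it there in the air, steady and level. The two bottles that do not fit must be left standing upright on the board; do not shift the carton, the white jug or the small jar.

Things in the scene. Friction and masses are not known exactly. Their poses are not given: they have to be found in the camera images.
- carrier: Loose wooden carrier for two bottles, about 0.4 kg empty: a block 230 mm long (its x), 86 mm wide (its y), 35 mm high, with two round wells 40 mm in diameter and 28 mm deep (floors 7 mm above the underside), small chamfer at the mouths, centred at x = -75 mm (empty) and x = +75 mm (holding a bottle). In the middle stand two posts (at y = +38 and -38 mm) carrying a level grip bar. Origin: centre of the underside, z up.
- carrier_handle (a point): Centre of the carrier's grip bar: 14 mm thick (carrier's x), 86 mm long (carrier's y), 22 mm high, from 118 to 140 mm above the carrier's underside; between the posts (66 mm apart) it is free underneath. It is best pinched across its 14 mm thickness. Axes as the carrier's.
- empty_well (a point): Centre of the mouth of the empty well, 35 mm above the carrier's underside (the well floor is 28 mm below it). Axes as the carrier's.
- full_well (a point): Centre of the mouth of the well that already holds a bottle. Axes as the carrier's.
- seated_center (a point): Bottle already in the carrier: slim amber glass bottle with a paper label and white cap. 34 mm outside diameter, 95 mm tall: straight body up to 52 mm, sloping shoulder to 63 mm, 21 mm neck, then a 26 mm diameter cap from 72 to 95 mm (same cap on all bottles). The point is on its axis, 47.5 mm above its underside; z up along its axis. Its underside is on the well floor.
- slim_center (a point): Slim loose amber glass bottle with a paper label and white cap. 34 mm outside diameter, 95 mm tall: straight body up to 52 mm, sloping shoulder to 63 mm, 21 mm neck, then a 26 mm diameter cap from 72 to 95 mm (same cap on all bottles). The point is on its axis, 47.5 mm above its underside; z up along its axis. The one that fits the 40 mm well. About 0.08 kg. Starts upright on the board.
- medium_center (a point): Medium loose amber glass bottle with a paper label and white cap. 43 mm outside diameter, 95 mm tall: straight body up to 52 mm, sloping shoulder to 63 mm, 21 mm neck, then a 26 mm diameter cap from 72 to 95 mm (same cap on all bottles). The point is on its axis, 47.5 mm above its underside; z up along its axis. Too big for the well. Starts upright on the board.
- wide_center (a point): Wide loose amber glass bottle with a paper label and white cap. 50 mm outside diameter, 95 mm tall: straight body up to 52 mm, sloping shoulder to 63 mm, 21 mm neck, then a 26 mm diameter cap from 72 to 95 mm (same cap on all bottles). The point is on its axis, 47.5 mm above its underside; z up along its axis. Too big for the well. Starts upright on the board.
- board: Fixed flat white plastic board 280 mm (x) by 100 mm (y), 10 mm thick; the three loose bottles start on it in a row along its x, about 88 mm apart, in any order. Origin: centre of the underside.
- carton: Bystander: small cardboard carton 100 x 70 x 50 mm high. Origin: centre of the underside.
- jug: Bystander: white plastic bottle 70 mm in diameter, 150 mm tall. Origin: centre of the underside.
- jar: Bystander: small white jar with blue lid, 56 mm in diameter, 60 mm tall. Origin: centre of the underside.

How it is judged:
By the outcome, as a careful person would: the job done as asked, in the order asked, and still so for the second after the job is handed in, while the arm keeps its last pose, push and grip.
It also fails if it takes over 54 s, if anything falls off the work surface, if the arm or the gripper's body presses on something with over 40 N, if the wrist force passes 120 N, or if a joint passes its speed limit or range.

## Working session

There is one attempt and no reset: what is moved stays moved. The work goes in short steps, Python scripts to look and compute and a tool call to move; the robot and the scene stay as the last step left them, time stands still between calls to the robot, and variables do not carry over. Pictures are saved under pics/ and viewed, at most 10 in all, crops included, and the job is handed in when it is done.

Besides the shell and the picture viewer there is one more tool, called after "Call:" by a JSON object that holds its "method" and its "body". arm_command: Moves the arm, as the interface text tells. Its arguments: {"type":"object","properties":{"steps":{"type":"array"},"claw":{"type":"number"}},"required":["steps"]}

```bash
mkdir -p pics; ls
python3 - <<'E'
from workcell import arm
import cv2
print(arm.get_state(), arm.grip_point_offset)
for n in("scene","top"):
    cv2.imwrite(f"pics/{n}0.png",cv2.cvtColor(arm.capture(n),cv2.COLOR_RGB2BGR)); print(arm.camera_info(n))
E
```

```text
pics
{'clock': 0.0, 'joint_pos': array([ 1.24109415,  0.38424343,  0.01638488,  1.37121086, -0.00630424,
        1.38818912, -0.04651497]), 'dq': array([ 6.35087900e-06, -1.48131414e-04, -5.83060932e-05,  5.50059919e-04,
        1.07060031e-03,  3.98549262e-04,  2.10946859e-04]), 'effort': array([-6.52568269e-04, -6.27596712e+01,  8.43865648e-01, -3.71828091e+01,
        1.64072192e-02,  1.42481449e-02, -2.70467774e-05]), 'tcp_pos': array([ 0.1646706 , -0.6023737 ,  0.23024999]), 'tcp_rot': array([-3.13959167e+00,  3.77339912e-05,  2.66839743e-01]), 'wrist_force': array([-0.49833198, -0.27021703,  0.42190211]), 'ft_torque': array([ 0.00882324, -0.01842507, -0.00829254]), 'grip_force': 0.0, 'finger_gap': 0.9977746029208314} 0.0187
{'fx': 543.4905494747694, 'fy': 543.4905494747694, 'cx': 320.8956323804551, 'cy': 246.74473814794317, 'T': array([[ 0.15452015,  0.75660398, -0.63535339,  1.46223517],
       [ 0.98788861, -0.12751597,  0.08840687, -0.14265758],
       [-0.01412872, -0.64131902, -0.76714424,  1.19789031],
       [ 0.        ,  0.        ,  0.        ,  1.        ]])}
{'fx': 452.1340934021955, 'fy': 452.1340934021955, 'cx': 318.76129261274235, 'cy': 235.57140319277985, 'T': array([[ 2.36151441e-02, -9.90333107e-01,  1.36684532e-01,
         3.82570179e-01],
       [-9.99691279e-01, -2.44491268e-02, -4.42570997e-03,
         6.10300628e-04],
       [ 7.72474456e-03, -1.36537821e-01, -9.90604740e-01,
         1.46052330e+00],
       [ 0.00000000e+00,  0.00000000e+00,  0.00000000e+00,
         1.00000000e+00]])}
```

View pics/scene0.png

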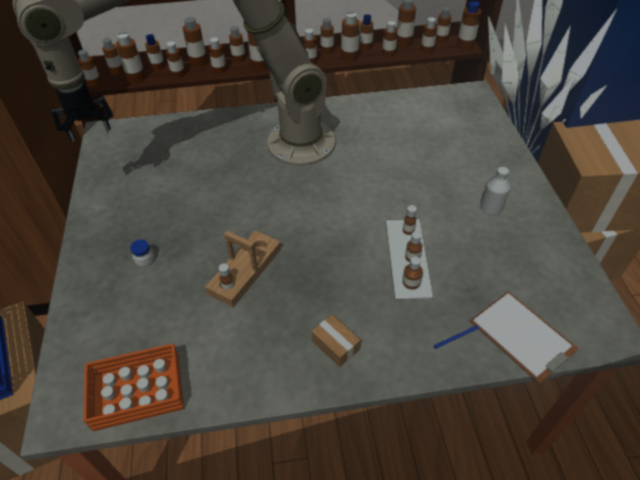

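View pics/top0.png

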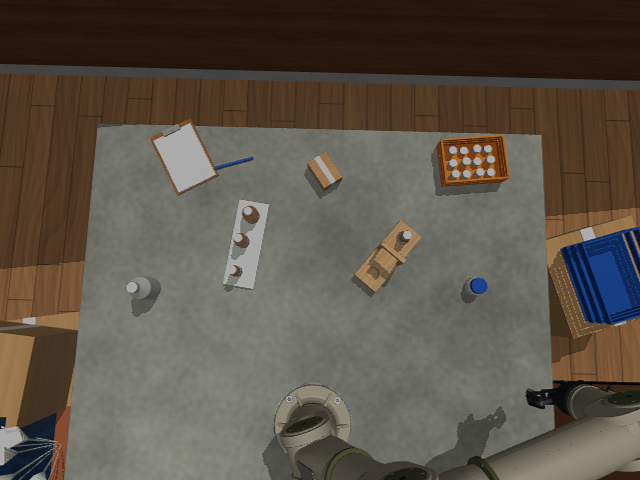

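The scene view shows three bottles on the board at (410,220), (415,247), (413,275). The carrier is near (245,265), with its full well at about (227,278). In the top view the bottles are at (235,271), (241,241) and (250,214), and the nearest, (235,271), looks slimmest. The empty well is at about (374,271) and the seated cap at (407,236). I'll enlarge both areas.

Run:
```python
import cv2,numpy as np
t=cv2.imread("pics/top0.png"); s=cv2.imread("pics/scene0.png")
f=lambda im,x,y,w,h,k: cv2.resize(im[y:y+h,x:x+w],None,fx=k,fy=k,interpolation=cv2.INTER_CUBIC)
# top: board 215..275,195..295 ; carrier 345..425,215..300 ; scene board 380..440,200..300; scene carrier 200..290,225..310
a=f(t,210,195,66,100,4);b=f(t,345,210,84,100,4)
c=f(s,380,200,66,100,3);d=f(s,200,225,90,85,3)
C=np.zeros((600,800,3),np.uint8)
C[:400,:264]=a*1;C[:400,264:600]=b;C[:300,600:798]=c;C[300:555,500:770]=np.where(True,d,0) if 0 else C[300:555,500:770]
cv2.imwrite("pics/crop.png",C)
```

```text
(no output)
```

View pics/crop.png

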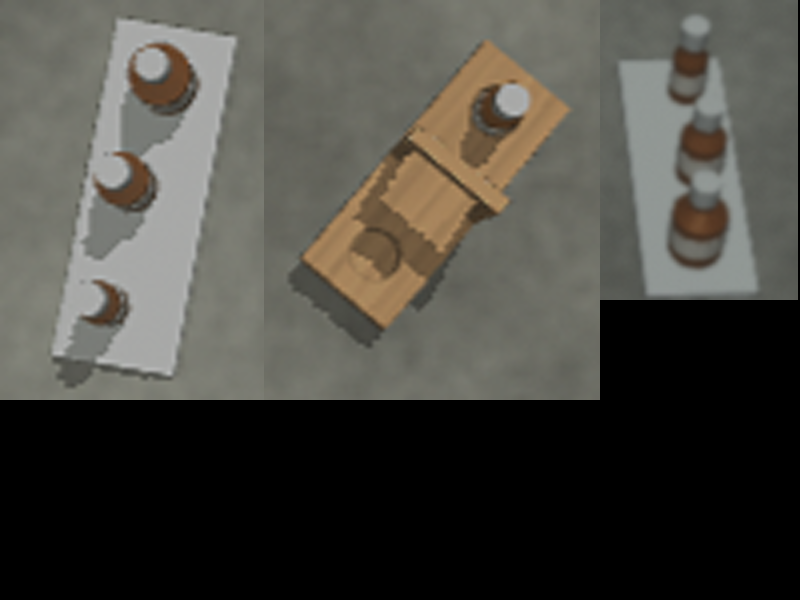

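The crop confirms it. The slim bottle is the one nearest the robot: cap at top px (233,270), against medium (239,238) and wide (248,211.5). The block corners in the top view are about (401,220), (422,237), (354.5,275) and (375,292). I'll measure these by casting rays.

```bash
cat > h.py <<'E'
import numpy as np, cv2
from workcell import arm
def ray(n,p):
    c=arm.camera_info(n);T=c["T"]
    d=T[:3,:3]@np.array([(p[0]-c["cx"])/c["fx"],(p[1]-c["cy"])/c["fy"],1]);return T[:3,3],d
def onz(n,p,z):
    o,d=ray(n,p);return o+d*(z-o[2])/d[2]
def proj(n,P):
    c=arm.camera_info(n);T=c["T"];q=T[:3,:3].T@(np.asarray(P)-T[:3,3])
    return np.array([c["fx"]*q[0]/q[2]+c["cx"],c["fy"]*q[1]/q[2]+c["cy"]])
def save(n,f):
    im=cv2.cvtColor(arm.capture(n),cv2.COLOR_RGB2BGR);cv2.imwrite(f,im);return im
E
python3 - <<'E'
from h import *
np.set_printoptions(precision=4,suppress=True)
t=cv2.imread("pics/top0.png");s=cv2.imread("pics/scene0.png")
for k,p in dict(slim=(233,270.2),med=(238.7,238.2),wide=(248,211.5)).items(): print(k,onz("top",p,.105))
for k,p in dict(slim=(380+95/3,200+25/3),med=(380+107/3,200+115/3),wide=(380+107/3,200+182/3)).items(): print(k,"scene",onz("scene",p,.105))
print("seat",onz("top",(407,234.75),.102),"well",onz("top",(372.75,273.5),.035),"bar",onz("top",(393.5,252.25),.14))
C=np.array([onz("top",p,.035) for p in[(400.75,220),(421.75,236.75),(375.25,292),(354.5,274.75)]])
print(C,[np.linalg.norm(C[i]-C[(i+1)%4]) for i in range(4)],C.mean(0))
a=(C[0]+C[1]-C[2]-C[3])/2;yaw=np.arctan2(a[1],a[0]);print("yaw",yaw)
R=np.array([np.cos(yaw),np.sin(yaw)]);print("well from corners",C.mean(0)[:2]-.075*R,"seat",C.mean(0)[:2]+.075*R)
# bottle amber blobs widths
for n,im in(("top",t),("scene",s)):
    hsv=cv2.cvtColor(im,cv2.COLOR_BGR2HSV);m=cv2.inRange(hsv,(3,110,30),(14,255,200))
    k,_,st,ce=cv2.connectedComponentsWithStats(m)
    lo=(210,195,275,300) if n=="top" else(380,200,445,300)
    for i in range(1,k):
        if st[i,4]>25 and lo[0]<ce[i,0]<lo[2] and lo[1]<ce[i,1]<lo[3]: print(n,st[i],ce[i])
E
```

```text
slim [0.4588 0.2485 0.105 ]
med [0.5556 0.2361 0.105 ]
wide [0.6383 0.2117 0.105 ]
slim scene [0.4616 0.2534 0.105 ]
med scene [0.5701 0.2352 0.105 ]
wide scene [0.6433 0.2152 0.105 ]
seat [ 0.5792 -0.2734  0.102 ] well [ 0.4629 -0.1786  0.035 ] bar [ 0.5208 -0.2259  0.14  ]
[[ 0.6361 -0.2671  0.035 ]
 [ 0.5836 -0.334   0.035 ]
 [ 0.4053 -0.1868  0.035 ]
 [ 0.4576 -0.1211  0.035 ]] [np.float64(0.08507346152685485), np.float64(0.23119031858677083), np.float64(0.08399564114421401), np.float64(0.2305268399816025)] [ 0.5206 -0.2273  0.035 ]
yaw -0.6877470945857059
well from corners [ 0.4627 -0.1797] seat [ 0.5786 -0.2749]
top [243 206  15  15 102] [250.9804 214.7843]
top [235 233  12  13  64] [241.9375 240.375 ]
scene [405 217  10   8  57] [409.7193 220.4211]
scene [408 243  13  10  95] [413.9895 247.5368]
scene [405 266  17  14 150] [412.7133 273.2133]
```

```bash
cat >> h.py <<'E'
def rel(goal,yaw,base=None):
    """shift (cm, tool axes) and tool-z turn from measured pose to world goal/yaw"""
    s=arm.get_state();p=s["tcp_pos"];r=s["tcp_rot"]
    from scipy.spatial.transform import Rotation as Ro
    R=Ro.from_euler("xyz",r).as_matrix()
    d=R.T@(np.array(goal)-p)*100;dy=(yaw-r[2]+np.pi)%(2*np.pi)-np.pi
    return np.round(np.append(d,-dy),2)
E
python3 - <<'E'
from h import *
t=cv2.imread("pics/top0.png").astype(float);s=cv2.imread("pics/scene0.png").astype(float)
f=lambda im,x,y,w,h,k: cv2.resize(np.clip((im[y:y+h,x:x+w]-100)*1.7,0,255).astype(np.uint8),None,fx=k,fy=k,interpolation=cv2.INTER_NEAREST)
print(s[200:240:8,405:415].max(), t[265:276,226:242,1].astype(int))
cv2.imwrite("pics/crop2.png",np.hstack([f(t,222,256,25,37,16),f(s,398,200,25,37,16)]))
a=rel((.55,-.15,.23),1.3);print(a)
E
```

```text
151.0 [[140 165 170 169 144 161 161 106  88  92 133 169 174 171 170 169]
 [161 171 168 168 167 169 170 169 136  85  66  90 121 151 169 171]
 [161 169 169 168 169 169 170 171 171 124  77  63  63 128 130 163]
 [161 170 168 169 168 169 169 170 172 157 106  68  61  80  95 109]
 [163 169 168 169 168 169 168 168 171 175 118  69  62  56 123  93]
 [164 170 169 168 169 168 169 169 171 159 105  71  64  63  99  79]
 [170 167 168 169 169 168 169 170 175 126  79  64  62  60  72  76]
 [170 169 169 168 169 171 171 174 148  93  67  61  63  54  96  73]
 [169 169 169 172 149 169 169 137  89  66  60  59  57  81  82  67]
 [169 169 171 137  96  71  66  66  58  57  57  60  64  96  71 122]
 [169 170 173 137 123 110  78  56  55  56  49  56  70  63  70 155]]
[ 49.1  -33.48   0.1   -1.03]
```

View pics/crop2.png

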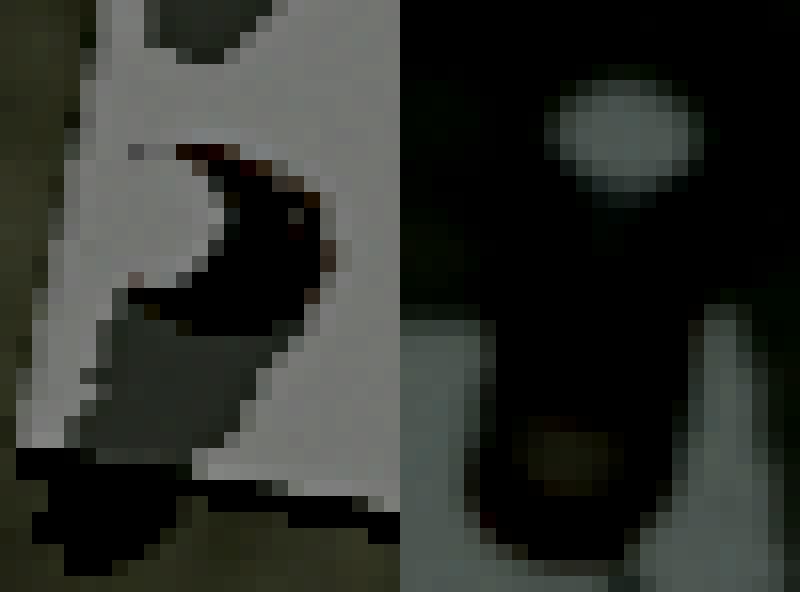

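The enlarged top crop puts the slim cap centre at about (231.5,269.2), with its right edge at 236. The scene crop puts the cap at about (411.9,208.2).

Run:
```python
from h import *
print(onz("top",(231.5,269.2),.105),onz("scene",(411.9,208.2),.105))
```

```text
[0.4616474  0.25311128 0.105     ] [0.46125353 0.2541292  0.105     ]
```

Call:
{"method": "arm_command", "body": {"steps": [[[4.9, -3.3, 0, -0.1], [9.8, -6.7, 0, -0.2], [14.7, -10, 0, -0.31], [19.6, -13.4, 0, -0.41], [24.5, -16.7, 0, -0.51], [29.4, -20.1, 0, -0.62], [34.3, -23.4, 0, -0.72], [39.2, -26.8, 0, -0.82], [44.1, -30.1, 0, -0.93], [49.1, -33.5, 0, -1.03]]], "claw": 1}}

```text
clock: 1.35
tcp_pos: [0.5509, -0.149, 0.2311]
tcp_rot: [-3.141, 0.0, 1.3]
wrist_force: [0.7, -0.4, -0.3]
finger_gap: 0.997
grip_force: 0.0
```

Both views agree: the slim bottle's axis is at (0.4615, 0.2535). Next I move above it with yaw 2.45.

Run:
```python
from h import *
print(rel((.4615,.2535,.17),2.453))
```

```text
[ 36.38 -19.39   6.11  -1.15]
```

Call:
{"method": "arm_command", "body": {"steps": [[[4.5, -2.4, 0, -0.14], [9, -4.8, 0, -0.29], [13.6, -7.3, 0, -0.43], [18.2, -9.7, 0, -0.57], [22.7, -12.1, 1, -0.72], [27.3, -14.5, 2, -0.86], [31.8, -17, 4, -1.0], [36.4, -19.4, 6.1, -1.15], [36.4, -19.4, 6.1, -1.15], [36.4, -19.4, 6.1, -1.15]]]}}

```text
clock: 2.6
tcp_pos: [0.4617, 0.2523, 0.17]
tcp_rot: [-3.141, -0.0, 2.446]
wrist_force: [-0.7, 0.2, 0.0]
finger_gap: 1.004
grip_force: 0.0
```

Run:
```python
from h import *
print(rel((.4615,.2535,.072),2.453),arm.get_state()["tcp_pos"])
a=save("top","pics/t1.png");b=save("scene","pics/s1.png")
f=lambda im,x,y:cv2.resize(im[y:y+100,x:x+100],None,fx=4,fy=4)
cv2.imwrite("pics/c3.png",np.hstack([f(a,190,220),f(b,360,150)]))
```

```text
[ 0.09  0.09  9.8  -0.01] [0.46174169 0.25230362 0.16996229]
```

View pics/c3.png

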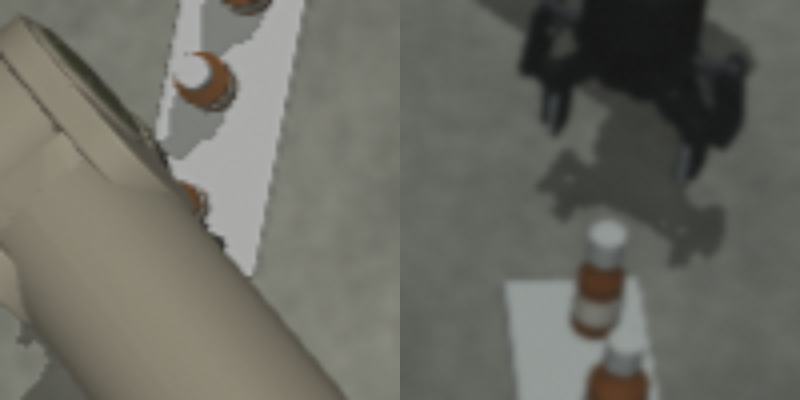

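The open fingertips straddle the slim cap: scene px (399,181) and (431,195) for the tips, (412,209) for the cap. I'll descend and close.

Call:
{"method": "arm_command", "body": {"steps": [[[0.1, 0.1, 3, 0], [0.1, 0.1, 6, 0], [0.1, 0.1, 8.5, 0], [0.1, 0.1, 9.7, 0], [0.1, 0.1, 9.7, 0], [0.1, 0.1, 9.7, 0]]]}}

```text
clock: 3.45
tcp_pos: [0.4625, 0.2543, 0.0745]
tcp_rot: [3.14, 0.001, 2.446]
wrist_force: [0.6, 0.1, 0.4]
finger_gap: 1.0
grip_force: 0.0
```

Call:
{"method": "arm_command", "body": {"steps": [[[0, 0, 0, 0], [0, 0, 0, 0], [0, 0, 0, 0], [0, 0, 0, 0], [0, 0, 0, 0], [0, 0, 0, 0], [0, 0, 0, 0], [0, 0, 0, 0]]], "claw": -1}}

```text
clock: 4.45
tcp_pos: [0.4618, 0.2541, 0.0737]
tcp_rot: [3.141, 0.0, 2.447]
wrist_force: [-1.7, -1.3, 5.5]
finger_gap: 0.288
grip_force: 58.6
```

Call:
{"method": "arm_command", "body": {"steps": [[[0, 0, -2, 0], [0, 0, -5, 0], [0, 0, -9, 0], [0, 0, -13, 0], [0, 0, -13, 0]]]}}

```text
clock: 5.08
tcp_pos: [0.463, 0.2556, 0.2076]
tcp_rot: [3.136, 0.003, 2.447]
wrist_force: [-0.2, 1.2, -1.9]
finger_gap: 0.285
grip_force: 58.9
```

Run:
```python
from h import *
print(rel((.4628,-.1792,.20),2.453),arm.get_state()["finger_gap"])
```

```text
[-2.780e+01 -3.344e+01  6.400e-01 -1.000e-02] 0.2845171345680256
```

Gripped: a gap of 0.285 × 85 mm ≈ 24 mm, about cap size. Next I move over the well.

Call:
{"method": "arm_command", "body": {"steps": [[[-2.8, -3.4, 0, 0], [-5.6, -6.7, 0, 0], [-8.4, -10, 0, 0], [-11.2, -13.4, 0, 0], [-14, -16.8, 0, 0], [-16.8, -20.1, 0, 0], [-19.5, -23.4, 0, 0], [-22.2, -26.8, 0.2, 0], [-25, -30.1, 0.4, 0], [-27, -32.5, 0.6, 0], [-27.8, -33.4, 0.6, 0], [-27.8, -33.4, 0.6, 0], [-27.8, -33.4, 0.6, 0]]]}}

```text
clock: 6.7
tcp_pos: [0.4617, -0.1787, 0.1974]
tcp_rot: [3.141, -0.0, 2.449]
wrist_force: [-0.1, -0.5, -1.5]
finger_gap: 0.288
grip_force: 59.0
```

Run:
```python
from h import *
print(rel((.4628,-.1792,.115),2.453),arm.get_state()["tcp_pos"])
```

```text
[-0.12  0.02  8.24 -0.  ] [ 0.46173438 -0.17866813  0.19742313]
```

Call:
{"method": "arm_command", "body": {"steps": [[[-0.1, 0, 3, 0], [-0.1, 0, 6, 0], [-0.1, 0, 8, 0], [-0.1, 0, 8.2, 0], [-0.1, 0, 8.2, 0], [-0.1, 0, 8.2, 0], [-0.1, 0, 8.2, 0]]]}}

```text
clock: 7.58
tcp_pos: [0.4627, -0.1812, 0.1161]
tcp_rot: [3.141, 0.001, 2.447]
wrist_force: [0.1, -0.0, -0.9]
finger_gap: 0.284
grip_force: 59.0
```

Run:
```python
from h import *
print(arm.get_state()["tcp_pos"])
a=save("top","pics/t2.png");b=save("scene","pics/s2.png")
for n,P in(("scene",(.4628,-.1792,.053)),("scene",(.4628,-.1792,.035)),("top",(.4628,-.1792,.035))): print(n,proj(n,P))
f=lambda im,x,y:cv2.resize(im[y:y+80,x:x+80],None,fx=5,fy=5,interpolation=cv2.INTER_CUBIC)
cv2.imwrite("pics/c4.png",np.hstack([f(a,335,225),f(b,220,200)]))
```

```text
[ 0.46265667 -0.18122662  0.11611413]
scene [258.14228475 240.52653339]
scene [258.80162935 244.69997711]
top [372.94453285 273.54205082]
```

View pics/c4.png

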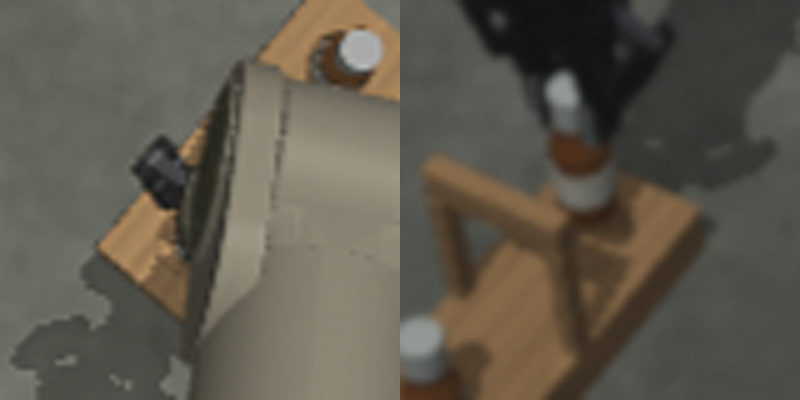

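The scene crop shows the bottle held over the empty well: its label is centred at about px (256.4,238) and its cap top at about (252.8,216.5). I'll compare that with the TCP axis.

Run:
```python
from h import *
for z in(.053,.08,.105,.125,.148): print(z,proj("scene",(.4627,-.1812,z)),proj("scene",(.4628,-.1792,z)))
im=cv2.imread("pics/s2.png");hsv=cv2.cvtColor(im,cv2.COLOR_BGR2HSV)
m=cv2.inRange(hsv,(0,0,100),(180,60,255))
for y in range(212,246): 
    xs=np.where(m[y,240:275])[0]+240
    r=im[y,244:270].astype(int); print(y,xs.min() if len(xs) else 0,xs.max() if len(xs) else 0,r[:,2]-r[:,0])
```

```text
0.053 [257.42085339 240.59062992] [258.14228475 240.52653339]
0.08 [256.39880118 234.18576457] [257.13034348 234.12126377]
0.105 [255.42677648 228.09440518] [256.16793678 228.02953231]
0.125 [254.63070318 223.10567539] [255.37974189 223.04050679]
0.148 [253.69420438 217.23694516] [254.45251287 217.17143905]
212 0 0 [ 0 -1  0  1  1 -1  1 -2 -1 -1  0  0  0 -1  0  0  0  0  0  0 -1 -1 -1 -1
 -1  0]
213 0 0 [-1  0  0  0  1  0  0  0 -1  0 -1  1  0  1  1  0 -1  0 -1  0  0 -1  0 -1
  0  1]
214 0 0 [ 1  0 -1  0  0  0  0 -1 -2 -2 -1  0  0  0  0  0 -1  0 -1 -1  0 -1 -1 -1
  1  1]
215 251 253 [ 2 -1 -2 -2 -1 -1 -1 -2 -3 -3 -2 -1  0  1  1  0 -1 -1  0  0 -1  1  0 -1
  0  0]
216 250 254 [ 2 -1 -3 -3 -1 -1 -2 -3 -3 -3 -3 -2 -1  1  0  0 -1 -1 -2 -1  0 -1 -1  1
  1  2]
217 249 254 [ 2  0 -3 -3 -1 -2 -3 -3 -3 -3 -4 -2  0 -1  0  0 -1  0 -2 -1  0 -1  0  1
  2  3]
218 249 254 [ 3  0 -4 -3 -1 -3 -3 -3 -4 -3 -4 -3 -1  0  1  1  0 -1  0 -1  0 -1 -1  1
  3  3]
219 250 255 [ 3  1 -3 -3 -1 -2 -2 -3 -3 -3 -4 -3 -1 -2  0  1 -1  0  0  0  0  0  0  2
  3  3]
220 250 255 [ 4  3 -2 -3 -1 -2 -2 -3 -3 -3 -3 -3 -2 -1  0  
[... 1598 characters left out ...]
3 39 50 40 21  9  8  7  8  7  7  6  6  6  7 12 26 35 38 38 44
 52 56]
239 252 257 [51 43 36 39 49 53 47 29 14  8  8  7  8  7  6  6  7 11 18 28 35 38 42 51
 57 59]
240 253 257 [60 57 53 50 53 54 52 39 21 13 10  9  8  9  8  9 11 16 21 28 33 38 46 56
 58 58]
241 0 0 [59 60 59 58 57 58 57 50 39 27 20 16 15 16 16 16 18 21 25 27 31 36 45 54
 57 57]
242 0 0 [57 59 59 60 60 60 60 56 51 42 32 26 23 23 25 26 25 25 26 26 28 33 45 54
 57 56]
243 0 0 [49 54 58 59 61 61 60 59 53 43 35 33 32 32 31 28 26 27 27 27 28 31 43 53
 55 57]
244 0 0 [42 45 48 54 57 58 59 57 48 37 32 32 32 33 30 29 28 26 27 27 26 31 40 51
 57 60]
245 0 0 [40 39 43 46 49 52 53 47 38 30 28 29 30 29 28 27 27 28 28 29 28 29 39 52
 59 61]
```

The bottle's axis agrees with the TCP axis to about 1 mm, but the TCP sits 2 mm off the well in y. I'll correct that and descend gently.

Call:
{"method": "arm_command", "body": {"steps": [[[0.1, 0.2, 0, 0], [0.1, 0.2, 0.6, 0], [0.1, 0.2, 1.2, 0], [0.1, 0.2, 1.6, 0], [0.1, 0.2, 2.0, 0], [0.1, 0.2, 2.3, 0], [0.1, 0.2, 2.3, 0], [0.1, 0.2, 2.3, 0]]]}}

```text
clock: 8.68
tcp_pos: [0.4628, -0.179, 0.0925]
tcp_rot: [3.141, 0.0, 2.447]
wrist_force: [0.4, 0.5, -1.8]
finger_gap: 0.286
grip_force: 59.0
```

Call:
{"method": "arm_command", "body": {"steps": [[[0, 0, 0.5, 0], [0, 0, 1.0, 0], [0, 0, 1.4, 0], [0, 0, 1.7, 0], [0, 0, 1.9, 0], [0, 0, 2.1, 0], [0, 0, 2.1, 0], [0, 0, 2.1, 0]]]}}

```text
clock: 9.68
tcp_pos: [0.4628, -0.1789, 0.0714]
tcp_rot: [3.141, 0.0, 2.447]
wrist_force: [0.4, -0.2, -1.2]
finger_gap: 0.284
grip_force: 59.0
```

Call:
{"method": "arm_command", "body": {"steps": [[[0, 0, 0.1, 0], [0, 0, 0.1, 0], [0, 0, 0.1, 0]]]}}

```text
clock: 10.05
tcp_pos: [0.463, -0.1791, 0.0706]
tcp_rot: [3.141, 0.001, 2.447]
wrist_force: [-0.8, 0.9, 3.4]
finger_gap: 0.287
grip_force: 59.6
```

Call:
{"method": "arm_command", "body": {"steps": [[[0, 0, 0, 0], [0, 0, 0, 0], [0, 0, 0, 0], [0, 0, 0, 0], [0, 0, 0, 0], [0, 0, 0, 0]]], "claw": 1}}

```text
clock: 10.8
tcp_pos: [0.4627, -0.1789, 0.0703]
tcp_rot: [3.141, -0.0, 2.447]
wrist_force: [0.5, 0.3, -0.1]
finger_gap: 0.996
grip_force: 0.0
```

Call:
{"method": "arm_command", "body": {"steps": [[[0, 0, -2, 0], [0, 0, -6, 0], [0, 0, -10, 0], [0, 0, -14, 0], [0, 0, -16, 0], [0, 0, -16, 0]]]}}

```text
clock: 11.55
tcp_pos: [0.4636, -0.1792, 0.2318]
tcp_rot: [3.141, 0.003, 2.447]
wrist_force: [-0.8, 0.3, -1.1]
finger_gap: 1.003
grip_force: 0.0
```

Call:
{"method": "arm_command", "body": {"steps": [[[5, 4, 0, 0], [10, 8, 0, 0], [14, 12, 0, 0], [18, 15, 0, 0], [18, 15, 0, 0]]]}}

```text
clock: 12.18
tcp_pos: [0.419, 0.0554, 0.2295]
tcp_rot: [-3.141, -0.001, 2.454]
wrist_force: [0.5, -0.3, -0.3]
finger_gap: 1.001
grip_force: 0.0
```

Run:
```python
from h import *
print(arm.get_state()["tcp_pos"])
a=save("top","pics/t3.png");b=save("scene","pics/s3.png")
f=lambda im,x,y:cv2.resize(im[y:y+90,x:x+90],None,fx=4.4,fy=4.4,interpolation=cv2.INTER_CUBIC)
cv2.imwrite("pics/c5.png",np.hstack([f(a,345,210),f(b,200,220)]))
```

```text
[0.41903469 0.05538521 0.22949739]
```

View pics/c5.png

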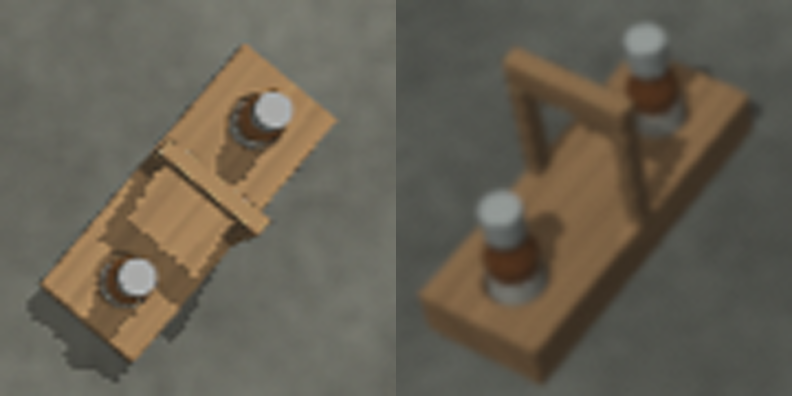

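Both bottles are seated at equal height, with caps at top px (376,273) and (407,235). The carrier hasn't moved: its far corner is still at (400.7,219.8) and the bar centre at about (393.7,252.4). Now the bar.

Run:
```python
from h import *
print(onz("top",(393.7,252.4),.14)); print(rel((.5207,-.2265,.22),.883))
```

```text
[ 0.52032926 -0.22650786  0.14      ]
[-25.5  -14.9    0.94   1.56]
```

Call:
{"method": "arm_command", "body": {"steps": [[[-2.5, -1.5, 0, 0.15], [-5.1, -3, 0, 0.31], [-7.6, -4.5, 0, 0.46], [-10.2, -6, 0, 0.62], [-12.7, -7.4, 0, 0.78], [-15.3, -9, 0, 0.93], [-17.8, -10.4, 0, 1.09], [-20.4, -11.9, 0.3, 1.25], [-23, -13.4, 0.6, 1.4], [-25.5, -14.9, 0.9, 1.56], [-25.5, -14.9, 0.9, 1.56], [-25.5, -14.9, 0.9, 1.56], [-25.5, -14.9, 0.9, 1.56]]], "claw": 0}}

```text
clock: 13.9
tcp_pos: [0.5208, -0.2256, 0.2213]
tcp_rot: [-3.141, -0.0, 0.889]
wrist_force: [-0.5, -0.1, -0.0]
finger_gap: 0.502
grip_force: 0.0
```

Run:
```python
from h import *
print(rel((.5206,-.2265,.108),.883),arm.get_state()["tcp_pos"])
```

```text
[-9.000e-02  5.000e-02  1.133e+01  1.000e-02] [ 0.52079699 -0.22556183  0.22127327]
```

Call:
{"method": "arm_command", "body": {"steps": [[[-0.1, 0, 3, 0.01], [-0.1, 0, 6, 0.01], [-0.1, 0, 9, 0.01], [-0.1, 0, 10.5, 0.01], [-0.1, 0, 11.3, 0.01], [-0.1, 0, 11.3, 0.01], [-0.1, 0, 11.3, 0.01], [-0.1, 0, 11.3, 0.01]]]}}

```text
clock: 14.9
tcp_pos: [0.5208, -0.2271, 0.1092]
tcp_rot: [3.14, -0.0, 0.877]
wrist_force: [-0.2, 0.1, 0.5]
finger_gap: 0.502
grip_force: 0.0
```

Call:
{"method": "arm_command", "body": {"steps": [[[0, 0, 0, 0], [0, 0, 0, 0], [0, 0, 0, 0], [0, 0, 0, 0], [0, 0, 0, 0], [0, 0, 0, 0], [0, 0, 0, 0], [0, 0, 0, 0]]], "claw": -1}}

```text
clock: 15.9
tcp_pos: [0.5207, -0.2272, 0.1087]
tcp_rot: [3.141, -0.0, 0.877]
wrist_force: [0.8, -1.3, 4.4]
finger_gap: 0.153
grip_force: 60.6
```

Gripped: a gap of about 13 mm, matching the 14 mm bar. I'll lift slowly by 10 cm.

Call:
{"method": "arm_command", "body": {"steps": [[[0, 0, -0.3, 0], [0, 0, -0.8, 0], [0, 0, -1.5, 0], [0, 0, -2.3, 0], [0, 0, -3.2, 0], [0, 0, -4.1, 0], [0, 0, -5, 0], [0, 0, -6, 0], [0, 0, -7, 0], [0, 0, -8, 0], [0, 0, -8.8, 0], [0, 0, -9.5, 0], [0, 0, -10, 0], [0, 0, -10.3, 0], [0, 0, -10.3, 0], [0, 0, -10.3, 0], [0, 0, -10.3, 0], [0, 0, -10.3, 0], [0, 0, -10.3, 0], [0, 0, -10.3, 0]]]}}

```text
clock: 18.4
tcp_pos: [0.5203, -0.227, 0.2113]
tcp_rot: [-3.142, -0.0, 0.877]
wrist_force: [-0.0, -1.0, -6.0]
finger_gap: 0.156
grip_force: 59.0
```

Run:
```python
from h import *
s=arm.get_state();print(s["tcp_pos"],s["tcp_rot"],s["wrist_force"],s["ft_torque"],abs(s["dq"]).max())
a=save("top","pics/t4.png");b=save("scene","pics/s4.png")
cv2.imwrite("pics/c6.png",np.hstack([cv2.resize(a[170:320,200:440],(400,250)),cv2.resize(b[150:330,180:450],(400,267))[:250]]))
```

```text
[ 0.52032869 -0.22698029  0.21131994] [-3.14158223e+00 -5.55486278e-05  8.76826793e-01] [-0.02888925 -1.0491568  -6.01070035] [-0.03687858  0.10277759  0.019974  ] 0.0014339220071239909
```

View pics/c6.png

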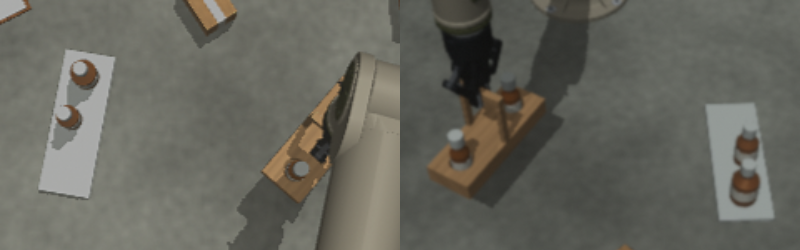

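The carrier hangs level and clear of the table with both bottles: near cap at crop (299,170) in the top view, caps at (457,138) and (507,80) in the scene view. The 6 N load matches its weight. The other two bottles stand upright on the board.

```bash
python3 -c "
from workcell import arm
print(arm.sign_off())"
```

```text
the job is handed in; nothing more can be done
None
```

The job is handed in: the slim bottle is seated in the carrier, and the arm is holding the carrier level about 10 cm above the table with both bottles in it; the other two bottles are still upright on the board.

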